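# Set the dough sheeter's roll gap with a feeler leaf

## Task

Set the rolls of the dough sheeter to 6 mm by feel; the marks beside its lever cannot be trusted. Hang the blue-handled 6 mm gauge leaf in the open gap between the two rolls and let go of it, push the lever away from you until the rolls just nip the leaf (a light drag, not jammed) and leave the lever there, then draw the leaf straight up out of the rolls and hang it upright in a slot of its wooden rack, crosspiece down on the wood. Leave the lever, the other two gauges and the things standing around as they are.

Things in the scene. Friction and masses are not known exactly. Their poses are not given: they have to be found in the camera images.
- sheeter: Dough sheeter fixed to the counter: grey base 150 (x) x 176 (y) mm, two white cheeks 110 mm high, between them two level steel rolls along its y, 40 mm thick, 150 mm long, axes 85 mm above the counter. Origin: centre of its underside; x points from the operator's side (front roll) to the rear roll, z up. Lever on its -y side; crank on its +y side, out to 157 mm, swinging.
- front_axis (a point): Middle of the front roll's axis. The front roll rides on the lever's swing arm and moves towards the rear roll as the lever is pushed.
- rear_axis (a point): Middle of the rear roll's axis; it sits up to 1.5 mm either way of its nominal place (sheeter x = 23 mm). Gap = distance between the two axes minus 40 mm. The middle of the gap is midway between the axes; below it is nothing down to 35 mm above the counter.
- front_roll: The front steel roll, 40 mm in diameter, turns with light friction; origin in the middle of its axis.
- rear_roll: The rear steel roll, 40 mm in diameter, turns with some friction (about 3 N at its surface), the crank with it; origin in the middle of its axis.
- lever (a joint): Lever angle (rad) about a level pivot along the sheeter's y, 22 mm above the counter at sheeter x = -23 mm. 0: upright; starts at -0.16 to -0.115 (leaning to the operator, rolls open); grows as the knob is pushed to the sheeter's +x; stops at 0.06. The gap closes 6.3 mm per 0.1 rad. Friction holds it where it is left.
- lever_knob (a point): Centre of the lever's black ball knob, 32 mm thick, 178 mm from the pivot (200 mm above the counter when upright), at sheeter y = -105 mm; a 10 mm steel rod below it. About 6 N pushes it slowly; once the rolls nip the leaf the force rises steeply (several N per mm). Letting go then leaves a nip of up to 16 N on the leaf, as wanted.
- gauge_6: 6 mm gauge leaf, blue handle, 0.12 kg. Origin: centre of the underside of its crosspiece; x along the leaf's thickness, y its width, z up. Leaf 6 mm thick, 34 wide, reaching 59 mm down (last 6 mm are 4 thick). Crosspiece 28 x 52 x 8 mm, rests on both rolls when the leaf hangs in the gap. Handle tab above it 14 mm thick (x), 36 wide (y), 8 to 50 mm above the origin: grip across the 14 mm.
- gauge_6_grip (a point): Middle of the blue handle tab, 30 mm above the gauge's origin.
- gauge_6_tip (a point): Lower end of the 6 mm leaf, 59 mm below the gauge's origin.
- gauge_4: The 4 mm gauge leaf, yellow handle, otherwise like the blue 6 mm one; it stays in its slot.
- gauge_8: The 8 mm gauge leaf, red handle, otherwise like the blue 6 mm one; it stays in its slot.
- rack: Gauge rack, fixed oak block 60 (x) x 200 (y) mm, top 72 mm above the counter. Origin: centre of its underside, z up. Slots in its top at y = -62, 0, +62 mm, each 14 mm along x, 46 along y, 62 deep. The three gauges start one in each slot in any order, turned like the rack (within 0.03 rad), crosspiece on the wood, origins 72 mm above the counter; the blue one's own slot is then the free one.
- pepper_mill: Bystander: wooden pepper mill, 58 mm in diameter, 170 mm tall, between rack and sheeter; origin at the centre of its foot.
- glass: Bystander: drinking glass, 78 mm in diameter, 94 mm tall, behind the rack; origin at the centre of its foot.
- spice_red_a: Bystander: spice jar with a red cap, 45 mm in diameter, 106 mm tall, behind the sheeter towards the lever's side; origin at the centre of its foot.
- spice_red_b: Bystander: spice jar with a red cap, 45 mm in diameter, 106 mm tall, behind the sheeter towards the crank's side; origin at the centre of its foot.
- salt_shaker: Bystander: salt shaker, 44 mm in diameter, 90 mm tall, behind the pepper mill; origin at the centre of its foot.
Things that resemble listed ones, but are neither listed nor needed, are in the scene too. There is more than one size of the gauge_6; the job needs the larger.

How it is judged:
By the outcome, as a careful person would: the job done as asked, in the order asked, and still so for the second after the job is handed in, with the robot touching nothing.
It also fails if it takes over 72 s, if anything falls off the work surface, if the arm or the gripper's body presses on something with over 40 N, if the wrist force passes 120 N, or if a joint passes its speed limit or range.

## Robot

A 6-joint arm with a two-finger parallel gripper is mounted at the origin on a cart in front of the work surface, level with it; the furniture and walls round the work are solid. World frame = base frame: x ahead of the robot, y to its left, z up, the work surface at z = 0. Lengths are in m, angles in rad, forces in N, time in s.
With the tool pointing down it reaches from about 0.35 to 0.775 m from the base axis. Payload 5.5 kg.
Tool frame: the origin (TCP) lies at the very end of the fingers, on their centre line; the grasp point (between the pads) lies 19 mm behind it; z points along the fingers, y is the line along which they close (so a half turn about z gives the same grasp; the last joint's range is limited). The gripper opens to 85 mm and grips with 20 to 120 N. Pads are 22 mm wide; open, the fingers measure 114 mm over their backs; the gripper's body (76 mm by 85 mm) begins 54 mm behind the grasp point. The pads swing forward as they close: fully open they stand 13 mm farther back than shut.
Start: joints at [0.983, 0.313, 0.046, 1.304, 0, 1.431], TCP at [0.249, 0.518, 0.196] pointing down, gripper open.
Joint ranges: [-2.76, 2.76], [-0.86, 1.69], [-1.03, 1.26], [-2.2, 2.34], [-1.47, 1.5], [-3.14, 3.14]. Speed limits (rad/s): [2.57, 2.57, 3.14, 3.14, 3.14, 3.14].

## Interface

Orientations are given as a unit quaternion [w, x, y, z].
In Python, from workcell import env, viewer, nets gives the robot as it stands. The module is installed in compiled form; this text tells all that it offers.
- The arm moves only by the shell command python3 -m creep FILE [OPENING] [FORCE], which reads ROWS from the file FILE. ROWS is a JSON object whose key "offsets" holds a list of rows, 1 to 8 of them, each of 6 numbers: dx, dy, dz in shares of 0.8 m (1.0 is 0.8 m), then a rotation vector rx, ry, rz in shares of pi/2 rad (1.0 is pi/2 rad); each row is the pose to reach, as a shift and turn from the pose commanded when the command began, along the tool's axes at that moment; what a row does not reach only later rows make up. A row lasts 1/8 s, in which the tool goes at most 0.0625 m and 0.188 rad, less where a joint would pass 70% of its speed; a pose out of reach is approached as far as the arm can. OPENING is the finger opening in m, set as the command begins (- or left out keeps the last). The fingers move at their own pace and stop on an object; FORCE is the grip in N (left out, the last holds). Time passes only in rows, so rows that do not move let the fingers close. It prints the time, the measured TCP pose, the force, the opening and the grip force at its end. Input that does not fit is refused with a message, and nothing moves.
- env.get_state(): the state, without advancing time (a new reading comes with each control period).
- viewer.read_camera(name): name is "side" or "top"; returns a dict with "image" (384x512x3 uint8, red, green, blue), "K" (3x3 intrinsics, pixels), "R" (3x3) and "t" (3): a world point X has camera coordinates R X + t. Camera axes: x right, y down, z forward; pixel columns grow to the right and rows downward; lengths in m; the calibration is good to about 2 mm. A picture is of the moment at which its call begins. There is no depth.
- env.hand_in(): hands the job in; it is judged then, once.
Trained networks look in a picture, given as the dict that the camera call returned (one of the last four; its "shot" number tells which), for a name from the list of things; names that differ only in an ending like _2 or _b are one class to them, and where a whole thing is asked for, a point or a joint stands for the part that bears it (a point fixed in the world has none). Each returns a list of dicts, best first, with "confidence" (0 to 1); they miss things now and then, are a little off and sometimes report something else, mostly with a low value. They report only what shows in the picture. A call takes as long as a camera call. They do not tell look-alikes from the thing itself.
- nets.outline_of(label, picture): "region" (384x512 bool, what is visible of it) and "box" ([left, top, right, bottom] in pixels, round what is visible of it).
The state is a dict: "clock": time; "joint_pos": joint angles; "qvel": joint speeds; "tau": joint torques, N m; "tcp_pos": TCP position; "orientation": TCP orientation; "wrist_force": force on the tool from outside, world axes, zero at the start; "ft_torque": the same for the moment, N m; "finger_gap": finger opening in m; "grip_force": force on a finger pad.
Only numpy, scipy, OpenCV 4.12 (cv2) and the standard library are available. Lean on these libraries where they do the work, as an engineer would, in place of code of your own. Each camera call takes 0.05 s, during which the arm holds its last target. There are 200 camera calls.

## Working session

There is one attempt and no reset: what is moved stays moved. The work goes in short steps, Python scripts to look and compute and a shell command to move; the robot and the scene stay as the last step left them, time stands still between calls to the robot, and variables do not carry over. Pictures are saved under pics/ and viewed, at most 10 in all, crops included, and the job is handed in when it is done.

```bash
mkdir -p pics; cat > h.py <<'E'
import numpy as np, cv2
from workcell import env, viewer, nets
def save(n,im,s=1):
    cv2.imwrite(f'pics/{n}.png',cv2.cvtColor(cv2.resize(im,None,fx=s,fy=s,interpolation=cv2.INTER_CUBIC),cv2.COLOR_RGB2BGR))
def ray(p,u,v):
    d=p['R'].T@np.linalg.solve(p['K'],[u,v,1.]); c=-p['R'].T@p['t']; return c,d
def atz(p,u,v,z):
    c,d=ray(p,u,v); return c+d*(z-c[2])/d[2]
def proj(p,X):
    q=p['K']@(p['R']@np.asarray(X,float)+p['t']); return q[:2]/q[2]
def tri(a,ua,b,ub):
    A=[];B=[]
    for p,u in((a,ua),(b,ub)):
        c,d=ray(p,*u); d/=np.linalg.norm(d); M=np.eye(3)-np.outer(d,d); A.append(M);B.append(M@c)
    return np.linalg.lstsq(np.vstack(A),np.hstack(B),rcond=None)[0]
E
python3 - <<'E'
from h import *
ps={}
for n in('side','top'):
    p=viewer.read_camera(n); ps[n]=p
    print(n,'cam at',-p['R'].T@p['t'],'fwd',p['R'][2],p['K'][0,0])
    for l in('sheeter','front_roll','rear_roll','lever_knob','gauge_6','gauge_4','gauge_8','rack','pepper_mill','glass','spice_red_a','salt_shaker'):
        for r in nets.outline_of(l,p)[:4]:
            ys,xs=np.nonzero(r['region']); print(l,round(r['confidence'],2),np.round(r['box']),xs.mean().round(1),ys.mean().round(1))
s=np.vstack([ps['side']['image'],ps['top']['image']])
save('a',ps['side']['image'],1.5);save('b',ps['top']['image'],1.5)
print(env.get_state())
E
```

```text
side cam at [0.45638261 0.85917265 0.91452998] fwd [ 0.00935164 -0.73907475 -0.6735585 ] 413.05869313684093
sheeter 0.78 [241.  94. 287. 181.] 265.5 149.5
front_roll 0.82 [264. 129. 282. 156.] 272.7 140.7
front_roll 0.33 [250. 129. 262. 179.] 256.6 150.3
rear_roll 0.66 [251. 131. 264. 183.] 256.4 148.0
rear_roll 0.35 [274. 226. 286. 251.] 280.5 239.4
rear_roll 0.32 [278. 247. 291. 274.] 285.6 258.3
lever_knob 0.16 [263.  94. 279. 180.] 273.1 139.8
gauge_6 0.7 [285. 261. 303. 291.] 291.6 279.9
gauge_6 0.64 [279. 248. 292. 270.] 285.7 257.9
gauge_6 0.6 [267. 126. 282. 154.] 272.3 141.5
gauge_6 0.53 [276. 226. 286. 250.] 280.6 239.5
gauge_4 0.7 [285. 261. 303. 291.] 291.6 279.9
gauge_4 0.64 [279. 248. 292. 270.] 285.7 257.9
gauge_4 0.6 [267. 126. 282. 154.] 272.3 141.5
gauge_4 0.53 [276. 226. 286. 250.] 280.6 239.5
gauge_8 0.7 [285. 261. 303. 291.] 291.6 279.9
gauge_8 0.64 [279. 248. 292. 270.] 285.7 257.9
gauge_8 0.6 [267. 126. 282. 154.] 272.3 141.5
gauge_8 0.53 [276. 226. 286. 250.] 280.6 239.5
rack 0.58 [265. 236. 310. 321.] 285.5 281.6
pepper_mill 0.77 [261. 177. 274. 228.] 266.5 2
[... 1103 characters left out ...]
int_pos': array([ 9.83397955e-01,  3.13202040e-01,  4.60955427e-02,  1.30360242e+00,
       -4.39734198e-06,  1.43122433e+00]), 'qvel': array([-2.55821631e-04, -1.63221114e-04, -9.49180860e-05,  6.51571710e-05,
       -3.01329369e-04, -1.05485813e-03]), 'tau': array([-8.00435055e-05, -4.80466855e+01,  2.98812711e+01,  5.21757429e-04,
       -1.82105318e-04, -5.36170626e-05]), 'tcp_pos': array([0.24899727, 0.51833557, 0.19602019]), 'orientation': array([1.75930677e-05, 2.22046811e-01, 9.75036005e-01, 4.00662977e-05]), 'wrist_force': array([-1.57872851, -0.17598788,  0.06790353]), 'ft_torque': array([ 0.00363031, -0.05563048, -0.03121854]), 'grip_force': 0.0, 'finger_gap': 0.08514432068867546}
```

View pics/a.png

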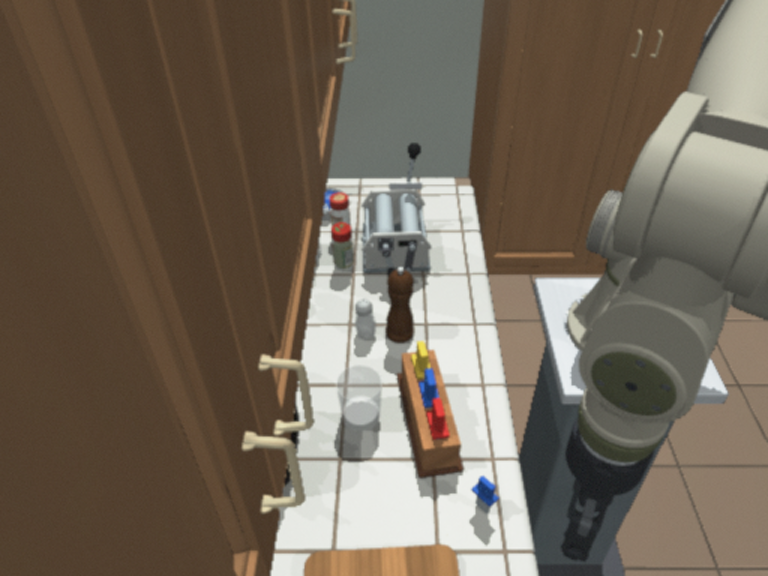

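View pics/b.png

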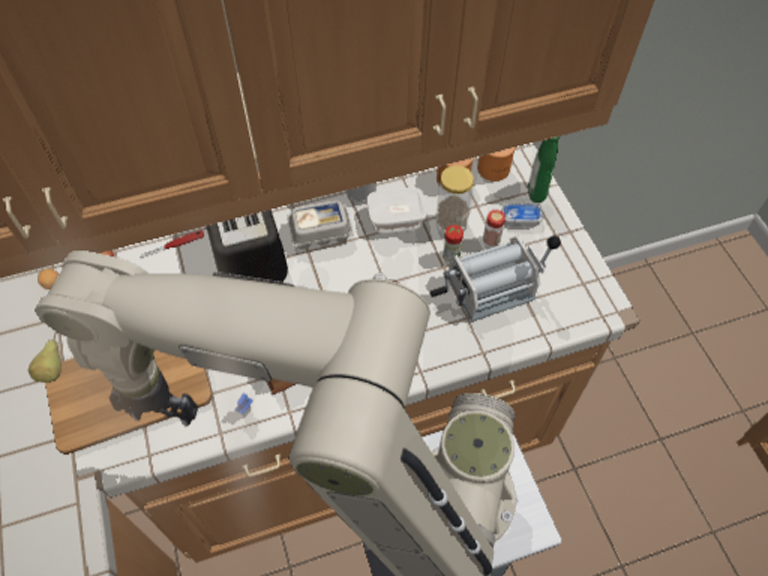

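The side picture has two blue gauges. One is in the rack's middle slot at side pixel (286,258), between yellow (281,240) and red (291,280). The other is a smaller blue one lying on the counter at (324,327). The rack one fits, as it is full-size and stands in a slot. I'll confirm that in a crop.

```bash
python3 - <<'E'
from h import *
p=viewer.read_camera('side'); im=p['image']
a=im[220:345,240:340]; b=im[85:210,215:315]
save('c',np.hstack([a,b]),4)
# rough positions
def P(n,u,v,z): print(n,np.round(atz(p,u,v,z),3))
P('blue top',286,250,.122);P('yellow',281,231,.122);P('red',291,269,.122)
P('small',324,322,.03)
P('mill top',266.5,181,.17);P('knob',276,100,.198);P('glass',240,250,.094);P('salt',243,201,.09)
E
```

```text
blue top [0.401 0.215 0.122]
yellow [0.411 0.154 0.122]
red [0.392 0.272 0.122]
small [0.315 0.356 0.03 ]
mill top [0.447 0.015 0.17 ]
knob [ 0.412 -0.364  0.198]
glass [0.515 0.192 0.094]
salt [0.514 0.01  0.09 ]
```

View pics/c.png

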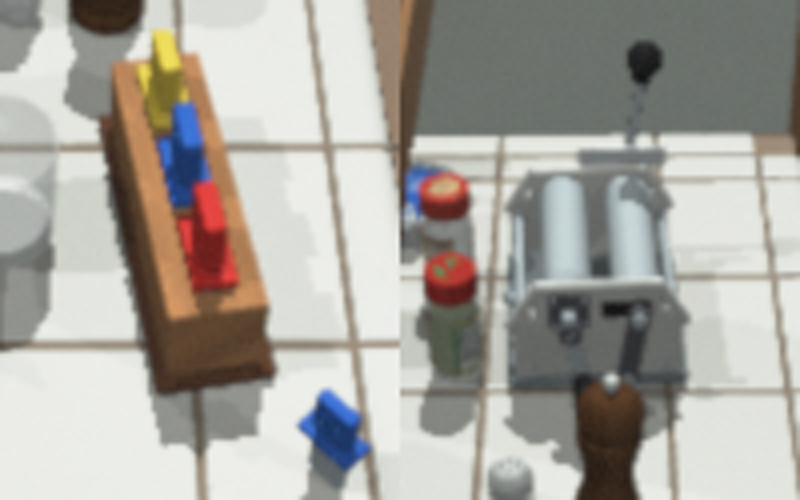

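The crop confirms it: the full-size blue gauge is in the middle slot, and the one on the counter is the small look-alike. Next I'll work out the rack and sheeter poses.

```bash
python3 - <<'E'
from h import *
p=viewer.read_camera('side'); im=p['image'].astype(int)
for u,v in((268.25,237),(288.75,234.25),(306.75,295.75),(283,300)): print('rack',np.round(atz(p,u,v,.072),4))
# gauges: colour masks
hsv=cv2.cvtColor(p['image'],cv2.COLOR_RGB2HSV)
for n,(lo,hi) in dict(blue=(105,125),yellow=(20,35),red=(0,6)).items():
    m=(hsv[...,0]>=lo)&(hsv[...,0]<=hi)&(hsv[...,1]>140)&(hsv[...,2]>70); m[:225]=0;m[300:]=0;m[:,:272]=0;m[:,312:]=0
    for v in range(225,300):
        x=np.nonzero(m[v])[0]
        if len(x): print(n,v,x.min(),x.max(),len(x),end='; ')
    print()
for v in (132,136,140,144,148,152): print(v,im[v,244:288].mean(1).astype(int))
for u,v in((246.25,157.5),(283.75,157),(247.5,128.75),(277.5,128)): print('cheek',np.round(atz(p,u,v,.110),4))
E
```

```text
rack [0.4429 0.1304 0.072 ]
rack [0.3875 0.1208 0.072 ]
rack [0.3544 0.3119 0.072 ]
rack [0.4107 0.3233 0.072 ]
blue 246 284 287 2; blue 247 284 287 4; blue 248 284 288 5; blue 249 284 288 5; blue 250 284 288 5; blue 251 284 288 5; blue 252 284 288 5; blue 253 283 289 7; blue 254 283 289 7; blue 255 280 289 10; blue 256 280 289 10; blue 257 280 289 10; blue 258 280 289 10; blue 259 281 289 9; blue 260 281 290 10; blue 261 281 290 10; blue 262 282 290 9; blue 263 282 291 10; blue 264 282 290 9; blue 265 282 287 6; blue 266 282 286 5; blue 267 283 286 4; blue 268 283 286 4; blue 269 283 286 4; blue 270 283 286 4; 
yellow 228 279 281 3; yellow 229 279 281 3; yellow 230 279 282 4; yellow 231 279 283 5; yellow 232 279 283 5; yellow 233 279 283 5; yellow 234 279 284 6; yellow 235 278 284 7; yellow 236 275 285 11; yellow 237 274 285 12; yellow 238 274 285 12; yellow 239 274 285 12; yellow 240 274 285 12; yellow 241 275 285 11; yellow 242 275 286 12; yellow 243 276 286 11; yellow 244 276 286 11; yellow 245 276 282 7; yellow 246 276 281 6; yellow 247 277 281 5; yellow 248 277 281 5; yellow 24
[... 1143 characters left out ...]
226 228 228 227 228]
144 [187 171 109 100 100 102 119 153 177 195 203 209 209 208 199 186 169 141
 108 102 104 109 114 133 160 178 192 205 209 210 207 197 183 162 134 131
 165 192 206 226 229 228 228 227]
148 [192 172 108 101 112 115 125 150 176 193 202 208 208 207 200 188 171 145
 117 107 100  93  96 117 153 175 190 202 210 211 208 200 188 172 142 106
 131 175 189 207 217 210 209 210]
152 [167 173 114 103 114 120 126 146 171 189 196 201 200 197 194 188 174 151
 116  72  63  64  68  98 143 168 184 196 207 209 207 203 193 178 154 120
 113 159 176 172 201 205 205 207]
cheek [ 0.5089 -0.1653  0.11  ]
cheek [ 0.3909 -0.1671  0.11  ]
cheek [ 0.5091 -0.3246  0.11  ]
cheek [ 0.4061 -0.3283  0.11  ]
```

```bash
python3 - <<'E'
from h import *
from scipy.optimize import minimize, least_squares
p=viewer.read_camera('side'); q=viewer.read_camera('top'); im=p['image'].astype(int)
hsv=cv2.cvtColor(p['image'],cv2.COLOR_RGB2HSV)
def box(sx,sy,z0,z1): return np.array([[a*sx/2,b*sy/2,z] for a in(-1,1) for b in(-1,1) for z in(z0,z1)])
parts=[box(.028,.052,.072,.080),box(.014,.036,.080,.122)]
S=8
def mask(t,x0=265,y0=220,w=50,h=90):
    m=np.zeros((h*S,w*S),np.uint8); c,s=np.cos(t[2]),np.sin(t[2])
    for B in parts:
        P=B@np.array([[c,s,0],[-s,c,0],[0,0,1]])+[t[0],t[1],0]
        uv=np.array([proj(p,X) for X in P]); uv=((uv-[x0,y0]+.5)*S).astype(np.int32)
        cv2.fillConvexPoly(m,cv2.convexHull(uv),255)
    return cv2.resize(m,(w,h),interpolation=cv2.INTER_AREA)/255.
for n,(lo,hi),g in(('blue',(105,125),(.40,.215,.17)),('yellow',(20,35),(.411,.154,.17)),('red',(0,6),(.392,.277,.17))):
    M=((hsv[...,0]>=lo)&(hsv[...,0]<=hi)&(hsv[...,1]>140)&(hsv[...,2]>60))[220:310,265:315].astype(float)
    f=lambda t:(np.abs(mask(t)-M)*(M if n!='red' and 0 else 1)).sum()
    if n!='red':   # occluded parts: ignore pixels of other gauges
        O=((hsv[...,1]>140)&(hsv[...,2]>60)&((hsv[...,0]<6)|(hsv[...,0]>=105)))[220:310,265:315]&(M==0)
        f=lambda t,O=O,M=M:(np.abs(mask(t)-M)*~O).sum()
    r=min((minimize(f,np.array(g)+[dx,dy,0],method='Nelder-Mead',options=dict(initial_simplex=np.array(g)+[dx,dy,0]+np.array([[0,0,0],[.006,0,0],[0,.006,0],[0,0,.08]]))) for dx in(-.004,.004) for dy in(-.006,.004)),key=lambda r:r.fun)
    print(n,r.x.round(4),r.fun,M.sum())
# rolls
obs=[]
for v in range(137,153):
    g=im[v].mean(1)
    def cross(a,b,l=140):
        for u in range(a,b):
            if (g[u]-l)*(g[u+1]-l)<=0: return u+(l-g[u])/(g[u+1]-g[u])
    for i,(a,b) in enumerate(((248,254),(257,264),(264,270),(274,281))):
        u=cross(a,b); 
        if u: obs.append((i//2,i%2,u,v))
def res(t):
    o=[]
    for k,e,u,v in obs:
        c,d=ray(p,u,v); d/=np.linalg.norm(d); a=np.array([t[k],-.245,.085]); D=np.array([-np.sin(t[2]),np.cos(t[2]),0])
        nn=np.cross(d,D); nn/=np.linalg.norm(nn); nn*=np.sign(nn[0]); s=(c-a)@nn
        o.append(s-(.02 if e==0 else -.02))
    return o
r=least_squares(res,[.477,.43,0],loss='soft_l1',f_scale=.001); print('rear,front x at y=-.245, yaw',r.x.round(4),np.abs(r.fun).mean(),'gap',r.x[0]-r.x[1]-.04)
R=np.array(r.fun); 
for i in range(4): print(i,np.mean([R[j] for j,o in enumerate(obs) if o[0]*2+o[1]==i]))
def dark(p,x0,x1,y0,y1):
    m=p['image'][y0:y1,x0:x1].max(2)<60; n,l,s,c=cv2.connectedComponentsWithStats(m.astype(np.uint8)); k=1+s[1:,4].argmax(); print(s[k]); return c[k]+[x0,y0]
a=dark(p,268,285,92,108); b=dark(q,360,380,152,170); print(a,b); X=tri(p,a,q,b); print('knob',X.round(4),proj(p,X)-a,proj(q,X)-b)
E
```

```text
blue [0.3987 0.2205 0.1073] 69.10980392156863 168.0
yellow [0.4102 0.1571 0.1629] 54.713725490196076 180.0
red [0.3889 0.2765 0.125 ] 40.88235294117647 267.0
rear,front x at y=-.245, yaw [0.4802 0.4238 0.0133] 0.0025306786795803423 gap 0.01630567066590314
0 -0.002393428302004431
1 0.0024205617359261355
2 -0.0025980937855490747
3 0.002710630894841727
[ 4  4  8 10 62]
[ 5  6  9  8 56]
[275.46774194 100.01612903] [368.69642857 161.39285714]
knob [ 0.4128 -0.3687  0.1945] [0.22719393 0.23741956] [ 0.05163432 -0.3249586 ]
```

The rows are not in the units I measure in: shifts go in shares of 0.8 m and turns go in shares of pi/2 rad. I convert before sending: -0.265 m / 0.8 = -0.3313, -0.088 m / 0.8 = -0.11, 0.953 rad / 1.5708 = 0.6067.

```bash
echo '{"offsets":[[-0.055, -0.0425, 0, 0, 0, 0.1012], [-0.11, -0.085, 0, 0, 0, 0.2024], [-0.165, -0.1275, 0, 0, 0, 0.3037], [-0.2213, -0.1713, 0, 0, 0, 0.4049], [-0.2763, -0.2138, 0, 0, 0, 0.5061], [-0.3313, -0.2563, 0, 0, 0, 0.6067], [-0.3313, -0.2563, 0, 0, 0, 0.6067], [-0.3313, -0.2563, 0, 0, 0, 0.6067]]}' > next.json && python3 -m creep next.json 0.05
python3 - <<'E'
from h import *
q=viewer.read_camera('top');p=viewer.read_camera('side')
a=q['image'][130:290,140:380];b=p['image'][140:340,220:400]
save('d',np.vstack([cv2.resize(a,(400,267)),cv2.resize(b,(400,444))])[:700],.85)
E
```

```text
clock: 2.5
tcp_pos: [0.3991, 0.2188, 0.1961]
orientation: [-0.0, 0.645, 0.765, 0.0]
wrist_force: [-0.3, 0.0, 0.8]
finger_gap: 0.0502
grip_force: 0.0
```

View pics/d.png

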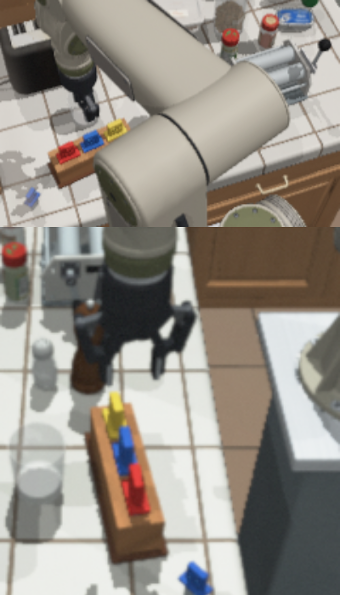

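The picture shows the gripper above the rack, with all three gauges visible to both cameras. I'll fit each gauge in both views.

```bash
cat > fit.py <<'E'
from h import *
from scipy.optimize import minimize
def box(sx,sy,z0,z1): return np.array([[a*sx/2,b*sy/2,z] for a in(-1,1) for b in(-1,1) for z in(z0,z1)])
parts=[box(.028,.052,0,.008),box(.014,.036,.008,.050)]
H=dict(blue=(105,125),yellow=(20,35),red=(0,6))
def fit(col,g,views,z=.072,others=True):
    S=8; data=[]
    for p in views:
        c=proj(p,[g[0],g[1],z+.02]).astype(int); x0,y0=c-30; w=h=60
        hs=cv2.cvtColor(p['image'],cv2.COLOR_RGB2HSV)[y0:y0+h,x0:x0+w]
        sat=(hs[...,1]>140)&(hs[...,2]>45)
        k=lambda n:sat&(hs[...,0]>=H[n][0])&(hs[...,0]<=H[n][1])
        M=k(col); O=np.any([k(n) for n in H if n!=col],axis=0)
        data.append((p,x0,y0,M.astype(float),~O))
    def mask(t,p,x0,y0):
        m=np.zeros((60*S,60*S),np.uint8); c,s=np.cos(t[2]),np.sin(t[2])
        for B in parts:
            P=B@np.array([[c,s,0],[-s,c,0],[0,0,1]])+[t[0],t[1],z]
            uv=((np.array([proj(p,X) for X in P])-[x0,y0]+.5)*S).astype(np.int32)
            cv2.fillConvexPoly(m,cv2.convexHull(uv),255)
        return cv2.resize(m,(60,60),interpolation=cv2.INTER_AREA)/255.
    f=lambda t:sum((np.abs(mask(t,p,a,b)-M)*O).sum() for p,a,b,M,O in data)
    r=min((minimize(f,np.array(g)+[dx,dy,0],method='Nelder-Mead',options=dict(initial_simplex=np.array(g)+[dx,dy,0]+np.array([[0,0,0],[.006,0,0],[0,.006,0],[0,0,.06]]))) for dx in(-.004,.004) for dy in(-.005,.005)),key=lambda r:r.fun)
    return r.x.round(4),round(r.fun,1),[int(d[3].sum()) for d in data]
E
python3 - <<'E'
from fit import *
p=viewer.read_camera('side');q=viewer.read_camera('top')
for n,g in(('blue',(.40,.2185,.17)),('yellow',(.411,.157,.17)),('red',(.389,.278,.17))):
    for V in([p],[q],[p,q]): print(n,*fit(n,g,V))
E
```

```text
blue [0.3975 0.221  0.1265] 74.3 [168]
blue [0.3985 0.2154 0.2347] 43.7 [142]
blue [0.3985 0.217  0.112 ] 124.4 [168, 142]
yellow [0.4104 0.1572 0.1752] 52.8 [183]
yellow [0.4091 0.1556 0.2263] 38.6 [145]
yellow [0.4102 0.1559 0.1853] 94.5 [183, 145]
red [0.3893 0.2753 0.1192] 44.5 [264]
red [0.3867 0.2763 0.1478] 28.2 [166]
red [0.3886 0.2761 0.1188] 78.6 [264, 166]
```

Scaled: 0.108 m / 0.8 = 0.135, 0.09 m / 0.8 = 0.1125.

```bash
echo '{"offsets":[[0, 0, 0.0625, 0, 0, 0], [0, 0, 0.1125, 0, 0, 0], [0, 0, 0.135, 0, 0, 0], [0, 0, 0.135, 0, 0, 0]]}' > next.json && python3 -m creep next.json && echo '{"offsets":[[0, 0, 0, 0, 0, 0], [0, 0, 0, 0, 0, 0], [0, 0, 0, 0, 0, 0], [0, 0, 0, 0, 0, 0]]}' > next.json && python3 -m creep next.json 0.0 40
```

```text
clock: 3.2
tcp_pos: [0.3972, 0.2193, 0.0867]
orientation: [-0.001, 0.644, 0.765, -0.001]
wrist_force: [-0.8, -0.0, 0.5]
finger_gap: 0.0497
grip_force: 0.0
clock: 3.7
tcp_pos: [0.3994, 0.2189, 0.0884]
orientation: [0.0, 0.645, 0.765, 0.0]
wrist_force: [0.4, -0.2, -0.1]
finger_gap: 0.0005
grip_force: 0.0
```

```bash
python3 - <<'E'
from h import *
q=viewer.read_camera('top');p=viewer.read_camera('side')
print(env.get_state()['finger_gap'],env.get_state()['grip_force'])
save('e',np.hstack([p['image'][200:320,240:340],q['image'][200:320,150:250]]),4)
E
```

```text
-3.1568406848625025e-06 0.0
```

View pics/e.png

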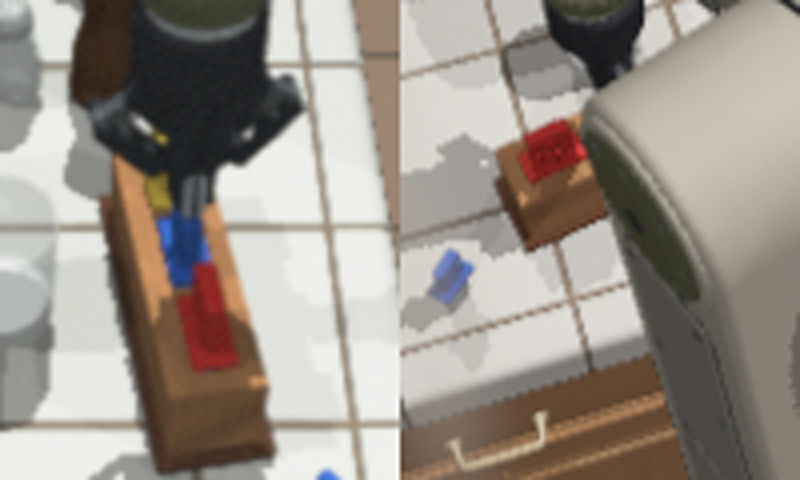

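```bash
python3 - <<'E'
from h import *
p=viewer.read_camera('side')
for X in([.399,.219,.088],[.399,.219,.107],[.3985,.217,.122],[.3985,.217,.08]): print(X,proj(p,X), (proj(p,X)-[240,200])*4)
s=env.get_state();print(s['tcp_pos'],s['wrist_force'])
hs=cv2.cvtColor(p['image'],cv2.COLOR_RGB2HSV)
m=(hs[...,0]>=105)&(hs[...,0]<=125)&(hs[...,1]>140)&(hs[...,2]>45)
for v in range(245,275):
    x=np.nonzero(m[v,270:300])[0]+270
    if len(x):print(v,x.min(),x.max(),end=';')
E
```

```text
[0.399, 0.219, 0.088] [286.29690463 259.82170021] [185.18761853 239.28680082]
[0.399, 0.219, 0.107] [286.57190694 255.02226018] [186.28762775 220.08904072]
[0.3985, 0.217, 0.122] [286.96243897 250.50164014] [187.84975587 202.00656055]
[0.3985, 0.217, 0.08] [286.34790266 261.16409093] [185.39161063 244.65636372]
[0.39919811 0.2187553  0.08812588] [-0.25660563 -0.52086925 -0.3051176 ]
253 284 284;254 283 284;255 280 288;256 280 289;257 280 289;258 280 289;259 281 289;260 281 290;261 281 290;262 281 290;263 282 291;264 282 291;265 282 287;266 282 287;267 283 287;268 283 286;269 283 286;270 284 286;
```

```bash
python3 - <<'E'
from h import *
p=viewer.read_camera('side')
a=p['image'][230:280,265:310]
c=cv2.cvtColor(cv2.imread('pics/c.png'),cv2.COLOR_BGR2RGB)
c=cv2.resize(c[40:240,100:280],(45,50),interpolation=cv2.INTER_AREA)
save('f',np.hstack([c,a]),8.5)
E
```

```text
(no output)
```

View pics/f.png

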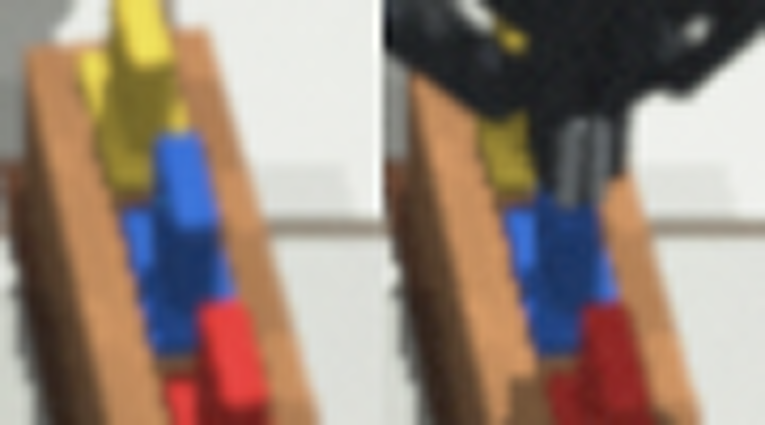

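```bash
echo '{"offsets":[[0, 0, 0, 0, 0, 0], [0, 0, 0, 0, 0, 0], [0, 0, 0, 0, 0, 0]]}' > next.json && python3 -m creep next.json 0.05 
python3 - <<'E'
from h import *
p=viewer.read_camera('side')
s=env.get_state()
for dy in(-.025,.025):
  for d in (0,.011): print(proj(p,[.399+dy*.987-.17*d,.2188+dy*.169+d*.987,.088]))
save('g',p['image'][215:290,250:330],8)
E
```

```text
clock: 4.28
tcp_pos: [0.3991, 0.2188, 0.088]
orientation: [-0.0, 0.645, 0.765, 0.0]
wrist_force: [-0.0, 0.1, -0.3]
finger_gap: 0.0499
grip_force: 0.0
[296.09790912 258.38633509]
[297.12068407 261.88728054]
[276.43364836 261.13599673]
[277.30697534 264.67853163]
```

View pics/g.png

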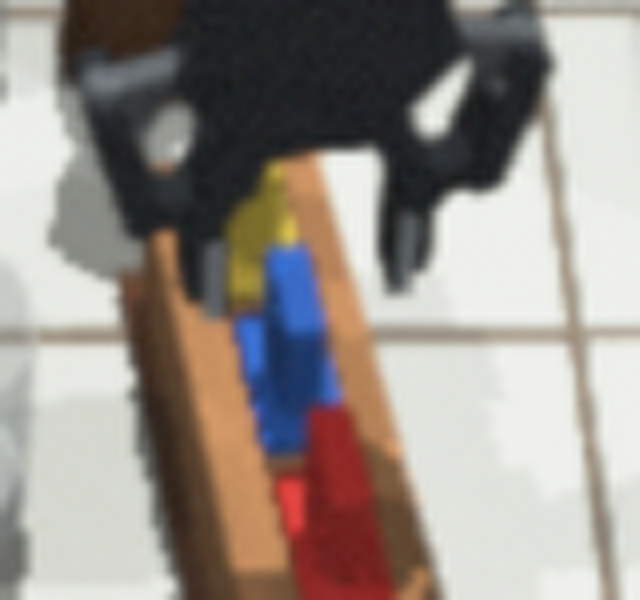

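```bash
python3 - <<'E'
from h import *
p=viewer.read_camera('side');q=viewer.read_camera('top')
X=tri(p,(289.8,218),q,(205,214.7)); print(X,proj(p,X),proj(q,X))
for z in(.196,.206,.23): print(z,proj(p,[.399,.219,z]),proj(q,[.399,.219,z]))
E
```

```text
[0.38764075 0.20246304 0.21180192] [292.78688429 220.91157463] [205.91592495 211.71422633]
0.196 [287.95803697 230.83101591] [200.25207751 212.72410938]
0.206 [288.12471584 227.92207569] [199.9543036  211.11703637]
0.23 [288.53455703 220.76937848] [199.22603603 207.1866074 ]
```

The images put the fingertips about 30 mm higher than the reported TCP. I'll feel downward in small steps, watching the force.

Scaled: 0.01 m / 0.8 = 0.0125, 0.005 m / 0.8 = 0.0063.

```bash
echo '{"offsets":[[0, 0, 0.0063, 0, 0, 0], [0, 0, 0.0125, 0, 0, 0], [0, 0, 0.0125, 0, 0, 0]]}' > next.json && python3 -m creep next.json; echo '{"offsets":[[0, 0, 0.0038, 0, 0, 0], [0, 0, 0.0075, 0, 0, 0], [0, 0, 0.0075, 0, 0, 0]]}' > next.json && python3 -m creep next.json | sed -n 2,4p
```

```text
clock: 4.8
tcp_pos: [0.3985, 0.2186, 0.0773]
orientation: [-0.0, 0.645, 0.765, -0.001]
wrist_force: [-0.2, -0.1, -0.4]
finger_gap: 0.0503
grip_force: 0.0
tcp_pos: [0.3989, 0.2188, 0.0717]
orientation: [-0.0, 0.645, 0.765, -0.0]
wrist_force: [-0.8, 0.5, 0.8]
```

Scaled: 0.008 m / 0.8 = 0.01, 0.004 m / 0.8 = 0.005.

```bash
echo '{"offsets":[[0, 0, 0.005, 0, 0, 0], [0, 0, 0.01, 0, 0, 0], [0, 0, 0.01, 0, 0, 0]]}' > next.json && python3 -m creep next.json | sed -n 2,4p; python3 - <<'E'
from h import *
p=viewer.read_camera('side')
save('h',p['image'][215:290,250:330],8)
E
```

```text
tcp_pos: [0.3987, 0.2187, 0.0636]
orientation: [-0.0, 0.645, 0.765, -0.0]
wrist_force: [0.3, -0.2, 0.5]
```

View pics/h.png

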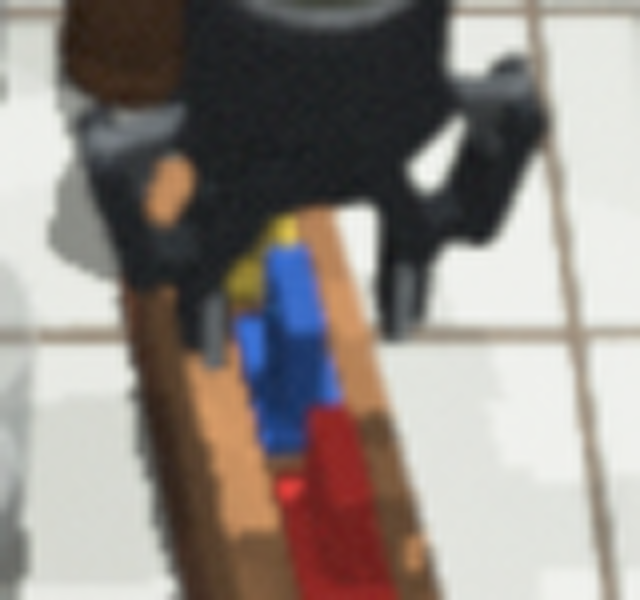

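Both fingertips are still visibly above the rack top, at (276,261) and (300,257) in the full image. That puts the true tip about 36 mm above the reported TCP. I'll go down 13 mm more and close.

Scaled: 0.013 m / 0.8 = 0.0163, 0.006 m / 0.8 = 0.0075.

```bash
echo '{"offsets":[[0, 0, 0.0075, 0, 0, 0], [0, 0, 0.0163, 0, 0, 0], [0, 0, 0.0163, 0, 0, 0]]}' > next.json && python3 -m creep next.json | sed -n 2,4p;  echo '{"offsets":[[0, 0, 0, 0, 0, 0], [0, 0, 0, 0, 0, 0], [0, 0, 0, 0, 0, 0], [0, 0, 0, 0, 0, 0]]}' > next.json && python3 -m creep next.json 0.0 40
```

```text
tcp_pos: [0.3984, 0.2186, 0.0502]
orientation: [-0.0, 0.645, 0.765, -0.001]
wrist_force: [-0.6, -0.0, 0.1]
clock: 6.48
tcp_pos: [0.3993, 0.2189, 0.0512]
orientation: [0.0, 0.645, 0.765, 0.0]
wrist_force: [0.0, -0.8, 1.2]
finger_gap: 0.0133
grip_force: 42.5
```

Scaled: -0.19 m / 0.8 = -0.2375, -0.14 m / 0.8 = -0.175.

```bash
echo '{"offsets":[[0, 0, -0.0375, 0, 0, 0], [0, 0, -0.1, 0, 0, 0], [0, 0, -0.175, 0, 0, 0], [0, 0, -0.2375, 0, 0, 0], [0, 0, -0.2375, 0, 0, 0]]}' > next.json && python3 -m creep next.json | tail -6;  echo '{"offsets":[[-0.05, -0.0025, 0, 0, 0, 0], [-0.125, -0.0075, 0, 0, 0, 0.0127], [-0.2, -0.0113, 0, 0, 0, 0.0255], [-0.275, -0.0163, 0, 0, 0, 0.0446], [-0.35, -0.02, 0, 0, 0, 0.0637], [-0.425, -0.025, 0, 0, 0, 0.0828], [-0.5, -0.0288, 0, 0, 0, 0.0955], [-0.5625, -0.0325, 0, 0, 0, 0.0999]]}' > next.json && python3 -m creep next.json; echo '{"offsets":[[-0.03, 0.0025, 0, 0, 0, 0], [-0.03, 0.0025, 0, 0, 0, 0], [-0.03, 0.0025, 0, 0, 0, 0]]}' > next.json && python3 -m creep next.json
python3 - <<'E'
from h import *
p=viewer.read_camera('side');q=viewer.read_camera('top')
a=cv2.resize(p['image'][70:220,200:330],None,fx=3,fy=3);b=cv2.resize(q['image'][100:250,260:390],None,fx=3,fy=3)
save('i',np.hstack([a,b]))
E
```

```text
clock: 7.1
tcp_pos: [0.4014, 0.2196, 0.245]
orientation: [0.002, 0.645, 0.765, 0.003]
wrist_force: [0.9, 0.8, -2.4]
finger_gap: 0.0135
grip_force: 42.3
clock: 8.1
tcp_pos: [0.4488, -0.231, 0.2392]
orientation: [-0.001, 0.703, 0.711, -0.0]
wrist_force: [0.5, 0.4, -1.7]
finger_gap: 0.0133
grip_force: 42.3
clock: 8.48
tcp_pos: [0.4515, -0.2517, 0.2404]
orientation: [-0.001, 0.702, 0.712, 0.0]
wrist_force: [0.0, 0.2, -1.2]
finger_gap: 0.0132
grip_force: 42.3
```

View pics/i.png

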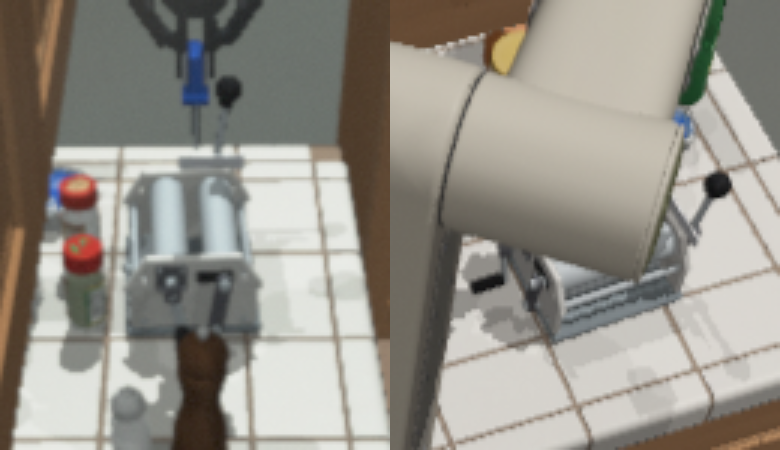

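The side crop shows the blue gauge hanging in the gripper at full-image pixel (265,95), above the open gap. Next I'll measure how it lines up with the rolls.

```bash
python3 - <<'E'
from fit import *
p=viewer.read_camera('side')
hs=cv2.cvtColor(p['image'],cv2.COLOR_RGB2HSV)
m=(hs[...,0]>=105)&(hs[...,0]<=125)&(hs[...,1]>110)&(hs[...,2]>45); m[:75]=0;m[118:]=0;m[:,:250]=0;m[:,285:]=0
for v in range(75,118):
    x=np.nonzero(m[v])[0]
    if len(x): print(v,x.min(),x.max(),end=';')
print()
g=p['image'].astype(int).mean(2)
for v in(108,111,114): print(v,g[v,255:280].astype(int))
for z in(.255,.261,.267): print(z,*fit('blue',(.4515,-.2517,.013),[p],z=z))
for x in(.4515,):
  print([proj(p,[x,-.2517,z]).round(1) for z in(.311,.269,.261,.202)])
# gap middle now
s=env.get_state(); print(s['tcp_pos'],s['orientation'])
E
```

```text
83 264 265;84 262 266;85 262 266;86 263 267;87 263 266;88 263 266;89 263 266;90 263 266;91 263 266;92 263 266;93 263 266;94 263 266;95 263 266;96 263 266;97 263 266;98 262 267;99 261 268;100 261 268;101 261 268;102 261 268;103 261 268;104 262 268;
108 [111 112 110 111 111 111 109 110 100  87 103 110 109 110 109 109 109 105
  98 103 103 102 109 108 109]
111 [111 110 109 112 113 108 110 109 101  90 103 109 113 109 110 110 110 109
 106 100 100 107 108 109 109]
114 [112 110 111 110 111 111 110 109 100  87 104 110 109 111 110 110 104  99
 106 106 109 110 109 111 110]
0.255 [ 0.4509 -0.2691 -0.0091] 54.1 [99]
0.261 [ 0.4503 -0.2619 -0.013 ] 57.4 [99]
0.267 [ 0.4503 -0.2519 -0.0037] 60.3 [99]
[array([264.4,  86.1]), array([264.4,  98.6]), array([264.4, 100.9]), array([264.4, 117.4])]
[ 0.45192597 -0.25160901  0.2411487 ] [-7.11194893e-05  7.01806416e-01  7.12367693e-01  1.38661505e-04]
```

The rows are not in the units I measure in: shifts go in shares of 0.8 m and turns go in shares of pi/2 rad. I convert before sending: 0.11 m / 0.8 = 0.1375, 0.1 m / 0.8 = 0.125.

```bash
echo '{"offsets":[[0, 0, 0.05, 0, 0, 0], [0, 0, 0.1, 0, 0, 0], [0, 0, 0.125, 0, 0, 0], [0, 0, 0.1375, 0, 0, 0], [0, 0, 0.1375, 0, 0, 0]]}' > next.json && python3 -m creep next.json;  echo '{"offsets":[[0, 0, 0.0188, 0, 0, 0], [0, 0, 0.0375, 0, 0, 0], [0, 0, 0.0538, 0, 0, 0], [0, 0, 0.0538, 0, 0, 0]]}' > next.json && python3 -m creep next.json|sed -n 2,4p; echo '{"offsets":[[0, 0, 0.0025, 0, 0, 0], [0, 0, 0.0038, 0, 0, 0], [0, 0, 0.0038, 0, 0, 0]]}' > next.json && python3 -m creep next.json|sed -n 2,4p
```

```text
clock: 9.25
tcp_pos: [0.4519, -0.2524, 0.131]
orientation: [-0.0, 0.702, 0.712, 0.0]
wrist_force: [-0.9, 0.1, -1.5]
finger_gap: 0.0134
grip_force: 42.2
tcp_pos: [0.4509, -0.2523, 0.0864]
orientation: [-0.001, 0.703, 0.712, -0.0]
wrist_force: [0.1, 0.3, -1.2]
tcp_pos: [0.4521, -0.2532, 0.0853]
orientation: [0.0, 0.703, 0.712, 0.0]
wrist_force: [0.6, -0.3, -0.8]
```

Scaled: 0.002 m / 0.8 = 0.0025.

```bash
for i in 1 2 3; do echo '{"offsets":[[0, 0, 0.0025, 0, 0, 0], [0, 0, 0.0025, 0, 0, 0]]}' > next.json && python3 -m creep next.json|sed -n 2,4p; done
```

```text
tcp_pos: [0.4519, -0.253, 0.0829]
orientation: [-0.0, 0.702, 0.712, 0.0]
wrist_force: [0.1, -0.6, -1.4]
tcp_pos: [0.4518, -0.253, 0.0808]
orientation: [-0.0, 0.702, 0.712, 0.0]
wrist_force: [-0.3, -0.9, -1.3]
tcp_pos: [0.4522, -0.2532, 0.0791]
orientation: [0.0, 0.702, 0.712, 0.0]
wrist_force: [0.7, -0.2, -0.1]
```

Scaled: 0.001 m / 0.8 = 0.0013.

```bash
echo '{"offsets":[[0, 0, 0.0013, 0, 0, 0], [0, 0, 0.0013, 0, 0, 0]]}' > next.json && python3 -m creep next.json|sed -n 2,4p;  echo '{"offsets":[[0, 0, 0, 0, 0, 0], [0, 0, 0, 0, 0, 0], [0, 0, 0, 0, 0, 0]]}' > next.json && python3 -m creep next.json 0.034
```

```text
tcp_pos: [0.4527, -0.2532, 0.0784]
orientation: [0.001, 0.702, 0.712, 0.0]
wrist_force: [2.1, 1.1, 1.5]
clock: 11.5
tcp_pos: [0.4516, -0.253, 0.0778]
orientation: [-0.0, 0.703, 0.712, -0.0]
wrist_force: [0.3, -0.5, -0.7]
finger_gap: 0.0341
grip_force: 0.0
```

Scaled: -0.15 m / 0.8 = -0.1875, -0.14 m / 0.8 = -0.175.

```bash
echo '{"offsets":[[0, 0, -0.0375, 0, 0, 0], [0, 0, -0.1125, 0, 0, 0], [0, 0, -0.175, 0, 0, 0], [0, 0, -0.1875, 0, 0, 0], [0, 0, -0.1875, 0, 0, 0]]}' > next.json && python3 -m creep next.json |tail -6
echo '{"offsets":[[-0.0375, -0.0275, 0, 0, 0, 0], [-0.0875, -0.0688, 0, 0, 0, 0], [-0.125, -0.0975, 0, 0, 0, 0], [-0.1438, -0.11, 0, 0, 0, 0], [-0.1438, -0.11, 0, 0, 0, 0]]}' > next.json && python3 -m creep next.json 0 40|sed -n 2,5p
python3 - <<'E'
from h import *
from fit import fit
p=viewer.read_camera('side');q=viewer.read_camera('top')
def dark(p,x0,x1,y0,y1):
    m=p['image'][y0:y1,x0:x1].max(2)<60; n,l,s,c=cv2.connectedComponentsWithStats(m.astype(np.uint8)); k=1+s[1:,4].argmax(); print(s[k]); return c[k]+[x0,y0]
print('side',dark(p,268,285,92,108),'top',dark(q,360,380,152,170))
print(fit('blue',(.4515,-.252,.013),[p],z=.1))
save('j',np.hstack([cv2.resize(p['image'][60:180,225:315],None,fx=4,fy=4),cv2.resize(q['image'][100:220,300:400],None,fx=4,fy=4)]))
E
```

```text
clock: 12.12
tcp_pos: [0.4521, -0.2533, 0.2282]
orientation: [0.001, 0.703, 0.712, 0.0]
wrist_force: [0.3, 0.4, 0.4]
finger_gap: 0.034
grip_force: 0.0
tcp_pos: [0.3646, -0.3692, 0.2264]
orientation: [-0.001, 0.703, 0.711, 0.0]
wrist_force: [-0.2, -0.0, -0.2]
finger_gap: 0.0
[ 4  4  8 10 60]
[19  0  1  2  2]
side [275.36666667 100.13333333] top [379.  152.5]
(array([ 0.4521, -0.2534, -0.0036]), np.float64(34.2), [104])
```

View pics/j.png

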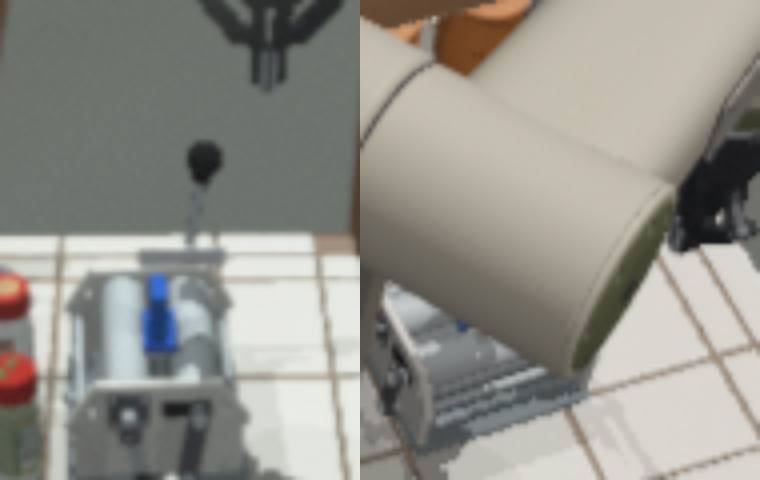

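The gauge hangs upright in the gap at side pixel (264,139). The closed fingertips are at about (292,82), clear of the knob at (275,100). I'll go down beside the knob.

Scaled: 0.088 m / 0.8 = 0.11, 0.08 m / 0.8 = 0.1.

```bash
echo '{"offsets":[[0, 0, 0.05, 0, 0, 0], [0, 0, 0.1, 0, 0, 0], [0, 0, 0.11, 0, 0, 0], [0, 0, 0.11, 0, 0, 0]]}' > next.json && python3 -m creep next.json|sed -n 2,4p
python3 - <<'E'
from h import *
p=viewer.read_camera('side')
for z in(.226,.262): print(proj(p,[.3655,-.369+.011,z]))
m=p['image'][80:125,262:310].max(2)
print('tip now');
for v in range(84,112,2): print(v,''.join('#' if x<60 else '+' if x<95 else '.' for x in m[v-80]))
E
```

```text
tcp_pos: [0.366, -0.3685, 0.1403]
orientation: [-0.0, 0.702, 0.712, 0.0]
wrist_force: [-0.3, 0.0, 0.5]
[290.30482974  93.42691547]
[290.77323903  83.50451602]
tip now
84 ...........+####++...+###############+..+######+
86 ............+#####++..+###########+...+######+..
88 ..............#######+..###+.+####+.+#######+...
90 ...............+######+++###++############+.....
92 .................+######################+.......
94 ...................+##################+.........
96 ...........+#####+......+#######+...............
98 ..........########+......#+++++#+...............
100 ..........########+......#+++++#+...............
102 ..........+######+.......#+++++#+...............
104 ...........####+.........+++++++................
106 ............+++............++++.................
108 ................................................
110 ................................................
```

Scaled: 0.012 m / 0.8 = 0.015, -0.008 m / 0.8 = -0.01.

```bash
echo '{"offsets":[[0, 0, -0.01, 0, 0, 0], [0, 0.0075, -0.01, 0, 0, 0], [0, 0.015, -0.01, 0, 0, 0], [0, 0.015, -0.01, 0, 0, 0]]}' > next.json && python3 -m creep next.json|sed -n 2,4p; for i in 1 2 3 4 5; do echo '{"offsets":[[0, 0.0025, 0, 0, 0, 0], [0, 0.0038, 0, 0, 0, 0]]}' > next.json && python3 -m creep next.json|sed -n '2p;4p'; done
```

```text
tcp_pos: [0.378, -0.3691, 0.148]
orientation: [0.0, 0.702, 0.712, 0.0]
wrist_force: [-0.0, -0.0, -0.8]
tcp_pos: [0.3804, -0.3689, 0.1478]
wrist_force: [-0.6, 0.1, 0.5]
tcp_pos: [0.3835, -0.369, 0.1479]
wrist_force: [-0.1, -0.3, -0.2]
tcp_pos: [0.3849, -0.3689, 0.1479]
wrist_force: [-7.0, -0.1, 2.3]
tcp_pos: [0.3874, -0.3688, 0.1483]
wrist_force: [-8.3, 0.6, 6.9]
tcp_pos: [0.3905, -0.3688, 0.1487]
wrist_force: [-9.4, 1.0, 8.3]
```

Scaled: -0.01 m / 0.8 = -0.0125, -0.008 m / 0.8 = -0.01.

```bash
echo '{"offsets":[[0, -0.01, 0, 0, 0, 0], [0, -0.0125, 0.0125, 0, 0, 0], [0, -0.0125, 0.0125, 0, 0, 0]]}' > next.json && python3 -m creep next.json|sed -n '2p;4p'; echo '{"offsets":[[0, 0.005, 0, 0, 0, 0], [0, 0.0075, 0, 0, 0, 0], [0, 0.01, 0, 0, 0, 0], [0, 0.0125, 0, 0, 0, 0]]}' > next.json && python3 -m creep next.json|sed -n '2p;4p';for i in 1 2 3; do echo '{"offsets":[[0, 0.0019, 0, 0, 0, 0], [0, 0.0038, 0, 0, 0, 0]]}' > next.json && python3 -m creep next.json|sed -n '2p;4p'; done
python3 - <<'E'
from h import *
p=viewer.read_camera('side')
m=p['image'][80:125,262:310].max(2)
for v in range(84,112,2): print(v,''.join('#' if x<60 else '+' if x<95 else '.' for x in m[v-80]))
E
```

```text
tcp_pos: [0.3819, -0.3683, 0.1367]
wrist_force: [-0.6, 0.7, 0.8]
tcp_pos: [0.3908, -0.3689, 0.1381]
wrist_force: [-8.6, -1.0, 4.4]
tcp_pos: [0.3935, -0.3688, 0.1385]
wrist_force: [-7.2, -0.4, 5.7]
tcp_pos: [0.3966, -0.3688, 0.1387]
wrist_force: [-8.4, 0.4, 6.5]
tcp_pos: [0.3997, -0.3687, 0.1387]
wrist_force: [-8.3, 0.6, 8.4]
84 +####+++..+################+..+######+..........
86 .++#####+..+#############+..+######+............
88 ...######++...###+++###+..+#######+.............
90 ....+######+++###+.+####+#######+...............
92 ......+##########++###########+.................
94 ........+#########+#########+...................
96 ......+################+........................
98 .....+########+#+++++#+.........................
100 .....###########+++++#+.........................
102 ......#######++#+++++#+.........................
104 .......####+...+++++++..........................
106 ........++.......++++...........................
108 ................................................
110 ................................................
```

Scaled: 0.003 m / 0.8 = 0.0038, 0.0015 m / 0.8 = 0.0019.

```bash
for i in 1 2; do echo '{"offsets":[[0, 0.0019, 0, 0, 0, 0], [0, 0.0038, 0, 0, 0, 0]]}' > next.json && python3 -m creep next.json|sed -n '2p;4p'; done; for i in 1 2 3; do echo '{"offsets":[[0, 0.0013, 0, 0, 0, 0], [0, 0.0013, 0, 0, 0, 0]]}' > next.json && python3 -m creep next.json|sed -n '2p;4p'; done
```

```text
tcp_pos: [0.4028, -0.3687, 0.1387]
wrist_force: [-7.8, -0.3, 5.4]
tcp_pos: [0.4059, -0.3687, 0.1387]
wrist_force: [-6.8, -0.7, 5.6]
tcp_pos: [0.407, -0.3686, 0.1386]
wrist_force: [-5.3, 0.6, 6.3]
tcp_pos: [0.4081, -0.3686, 0.1386]
wrist_force: [-5.9, 0.2, 5.8]
tcp_pos: [0.4091, -0.3686, 0.1387]
wrist_force: [-7.6, 0.9, 5.8]
```

Scaled: 0.001 m / 0.8 = 0.0013.

```bash
for i in 1 2 3; do echo '{"offsets":[[0, 0.0013, 0, 0, 0, 0], [0, 0.0013, 0, 0, 0, 0]]}' > next.json && python3 -m creep next.json|sed -n '2p;4p'; done
```

```text
tcp_pos: [0.4101, -0.3686, 0.1386]
wrist_force: [-6.2, 0.6, 5.8]
tcp_pos: [0.4111, -0.3685, 0.1386]
wrist_force: [-6.1, 0.3, 6.0]
tcp_pos: [0.4121, -0.3685, 0.1387]
wrist_force: [-6.4, 0.9, 5.4]
```

Scaled: 0.0007 m / 0.8 = 0.0009.

```bash
for i in 1 2; do echo '{"offsets":[[0, 0.0009, 0, 0, 0, 0], [0, 0.0009, 0, 0, 0, 0]]}' > next.json && python3 -m creep next.json|sed -n '2p;4p'; done
python3 - <<'E'
from h import *
from fit import fit
p=viewer.read_camera('side')
print([ [fit('blue',(.4515,-.252,.013),[p],z=z)] for z in(.1,.103)])
E
```

```text
tcp_pos: [0.4123, -0.3685, 0.1387]
wrist_force: [-7.3, 0.4, 6.5]
tcp_pos: [0.4125, -0.3685, 0.1387]
wrist_force: [-10.1, 0.9, 8.0]
[[(array([ 0.4577, -0.2583,  0.0085]), np.float64(39.1), [98])], [(array([ 0.4573, -0.2576,  0.0053]), np.float64(39.4), [98])]]
```

```bash
echo '{"offsets":[[0, 0.0008, 0, 0, 0, 0], [0, 0.0008, 0, 0, 0, 0]]}' > next.json && python3 -m creep next.json|sed -n '2p;4p'
```

```text
tcp_pos: [0.4126, -0.3685, 0.1387]
wrist_force: [-10.8, 0.5, 7.6]
```

Scaled: 0.0008 m / 0.8 = 0.001.

```bash
echo '{"offsets":[[0, 0.001, 0, 0, 0, 0], [0, 0.001, 0, 0, 0, 0]]}' > next.json && python3 -m creep next.json|sed -n '2p;4p'
```

```text
tcp_pos: [0.4128, -0.3685, 0.1387]
wrist_force: [-13.5, 0.4, 9.0]
```

Scaled: -0.09 m / 0.8 = -0.1125, -0.07 m / 0.8 = -0.0875.

```bash
echo '{"offsets":[[0, -0.0125, 0, 0, 0, 0], [0, -0.025, 0, 0, 0, 0], [0, -0.025, -0.0375, 0, 0, 0], [0, -0.025, -0.0875, 0, 0, 0], [0, -0.025, -0.1125, 0, 0, 0], [0, -0.025, -0.1125, 0, 0, 0]]}' > next.json && python3 -m creep next.json 
python3 - <<'E'
from h import *
from fit import fit
p=viewer.read_camera('side');q=viewer.read_camera('top')
for z in(.1,.103): print(fit('blue',(.4575,-.254,.013),[p],z=z))
m=p['image'][80:125,262:310].max(2)
for v in range(94,110,2): print(v,''.join('#' if x<60 else '+' if x<95 else '.' for x in m[v-80]))
E
```

```text
clock: 20.62
tcp_pos: [0.3969, -0.3697, 0.2295]
orientation: [0.002, 0.702, 0.712, -0.0]
wrist_force: [-0.1, 0.3, -0.5]
finger_gap: -0.0004
grip_force: 0.0
(array([ 0.4579, -0.2588, -0.0007]), np.float64(35.6), [101])
(array([ 0.4574, -0.2582,  0.0025]), np.float64(36.5), [101])
94 ................................................
96 ..+#####++......................................
98 .+########+.....................................
100 .#########+.....................................
102 ..#######+......................................
104 ...+####+.......................................
106 .....+++........................................
108 ................................................
```

Scaled: 0.114 m / 0.8 = 0.1425, 0.1 m / 0.8 = 0.125.

```bash
echo '{"offsets":[[0.0375, 0.02, 0, 0, 0, 0], [0.0875, 0.0475, 0, 0, 0, 0], [0.125, 0.0688, 0, 0, 0, 0], [0.1425, 0.0788, 0, 0, 0, 0], [0.1425, 0.0788, 0, 0, 0, 0], [0.1425, 0.0788, 0, 0, 0, 0]]}' > next.json && python3 -m creep next.json 0.04
```

```text
clock: 21.48
tcp_pos: [0.4573, -0.2548, 0.2275]
orientation: [-0.0, 0.703, 0.711, -0.0]
wrist_force: [0.5, -0.4, -0.5]
finger_gap: 0.0401
grip_force: 0.0
```

Scaled: 0.148 m / 0.8 = 0.185, 0.135 m / 0.8 = 0.1688.

```bash
echo '{"offsets":[[0, 0, 0.0625, 0, 0, 0], [0, 0, 0.125, 0, 0, 0], [0, 0, 0.1688, 0, 0, 0], [0, 0, 0.185, 0, 0, 0], [0, 0, 0.185, 0, 0, 0]]}' > next.json && python3 -m creep next.json|sed -n '2p;4p';  echo '{"offsets":[[0, 0, 0, 0, 0, 0], [0, 0, 0, 0, 0, 0], [0, 0, 0, 0, 0, 0], [0, 0, 0, 0, 0, 0]]}' > next.json && python3 -m creep next.json 0 40
```

```text
tcp_pos: [0.4572, -0.2545, 0.0797]
wrist_force: [-0.2, 0.1, -0.2]
clock: 22.6
tcp_pos: [0.4584, -0.2551, 0.0817]
orientation: [0.002, 0.702, 0.712, -0.0]
wrist_force: [-2.5, -1.4, 6.3]
finger_gap: 0.0137
grip_force: 39.0
```

Scaled: -0.012 m / 0.8 = -0.015, -0.008 m / 0.8 = -0.01.

```bash
echo '{"offsets":[[0, 0, -0.005, 0, 0, 0], [0, 0, -0.01, 0, 0, 0], [0, 0, -0.015, 0, 0, 0]]}' > next.json && python3 -m creep next.json - 60|sed -n '2,6p';  echo '{"offsets":[[0, 0, -0.0125, 0, 0, 0], [0, 0, -0.025, 0, 0, 0], [0, 0, -0.0375, 0, 0, 0], [0, 0, -0.05, 0, 0, 0], [0, 0, -0.0625, 0, 0, 0]]}' > next.json && python3 -m creep next.json |sed -n '2,6p'
```

```text
tcp_pos: [0.4583, -0.2549, 0.092]
orientation: [0.001, 0.703, 0.712, -0.0]
wrist_force: [1.8, -5.1, -7.1]
finger_gap: 0.0134
grip_force: 57.9
tcp_pos: [0.4576, -0.2534, 0.1427]
orientation: [-0.0, 0.702, 0.712, 0.0]
wrist_force: [0.1, 0.5, -1.0]
finger_gap: 0.0134
grip_force: 58.1
```

Scaled: -0.1 m / 0.8 = -0.125, -0.09 m / 0.8 = -0.1125.

```bash
echo '{"offsets":[[0, 0, -0.05, 0, 0, 0], [0, 0, -0.1125, 0, 0, 0], [0, 0, -0.125, 0, 0, 0], [0, 0, -0.125, 0, 0, 0]]}' > next.json && python3 -m creep next.json |sed -n '2,4p';  echo '{"offsets":[[0.05, -0.005, 0, 0, 0, 0], [0.125, -0.0138, 0, 0, 0, -0.0127], [0.2, -0.0213, 0, 0, 0, -0.0255], [0.275, -0.03, 0, 0, 0, -0.0446], [0.35, -0.0375, 0, 0, 0, -0.0637], [0.425, -0.0463, 0, 0, 0, -0.0828], [0.5, -0.0538, 0, 0, 0, -0.0955], [0.5625, -0.0613, 0, 0, 0, -0.0999]]}' > next.json && python3 -m creep next.json|sed -n '2,4p'; echo '{"offsets":[[0.0288, 0.0013, 0, 0, 0, 0], [0.0288, 0.0013, 0, 0, 0, 0], [0.0288, 0.0013, 0, 0, 0, 0]]}' > next.json && python3 -m creep next.json
python3 - <<'E'
from fit import *
p=viewer.read_camera('side');q=viewer.read_camera('top')
for z in(.261,.265): print(fit('blue',(.399,.219,.17),[p],z=z),fit('blue',(.399,.219,.17),[p,q],z=z))
E
```

```text
tcp_pos: [0.458, -0.254, 0.2426]
orientation: [0.001, 0.702, 0.712, 0.0]
wrist_force: [0.4, 0.5, -2.1]
tcp_pos: [0.401, 0.1972, 0.2401]
orientation: [-0.001, 0.644, 0.765, -0.001]
wrist_force: [0.7, 0.9, -1.6]
clock: 25.48
tcp_pos: [0.3993, 0.2175, 0.2408]
orientation: [-0.001, 0.645, 0.765, -0.001]
wrist_force: [-0.1, 0.4, -0.9]
finger_gap: 0.0136
grip_force: 58.3
(array([ 0.397 ,  0.2151, -0.0662]), np.float64(135.2), [197]) (array([ 0.3971,  0.2151, -0.0701]), np.float64(302.4), [197, 71])
(array([ 0.3972,  0.22  , -0.0672]), np.float64(139.1), [197]) (array([ 0.3966,  0.2175, -0.0652]), np.float64(318.5), [197, 71])
```

```bash
echo '{"offsets":[[0.0038, 0, 0.05, 0, 0, 0], [0.0038, 0, 0.1, 0, 0, 0], [0.0038, 0, 0.1438, 0, 0, 0], [0.0038, 0, 0.1438, 0, 0, 0]]}' > next.json && python3 -m creep next.json |sed -n '2,4p'; python3 - <<'E'
from fit import *
p=viewer.read_camera('side')
print(fit('blue',(.399,.219,.17),[p],z=.146))
hs=cv2.cvtColor(p['image'],cv2.COLOR_RGB2HSV)
m=(hs[...,0]>=105)&(hs[...,0]<=125)&(hs[...,1]>110)&(hs[...,2]>45)
g=p['image'].astype(int).mean(2)
print([proj(p,[.399,.2195,z]).round(1) for z in(.196,.154,.146,.087)])
for v in range(225,275,2):
    x=np.nonzero(m[v,270:305])[0]+270
    print(v,(x.min(),x.max()) if len(x) else '',g[v,278:298].astype(int))
E
```

```text
tcp_pos: [0.3973, 0.2193, 0.1248]
orientation: [-0.001, 0.645, 0.764, -0.002]
wrist_force: [-0.2, 0.7, -1.7]
(array([ 0.3955,  0.2195, -0.0835]), np.float64(121.1), [164])
[array([288., 231.]), array([287.3, 242.8]), array([287.2, 244.9]), array([286.3, 260.2])]
225  [153 140  77  36  32  31  34  36  38  71 140 195 205 184 114  46  32  32
  35  36]
227 (np.int64(287), np.int64(289)) [ 53  48  37  32  32  33  37  31  38  57  95 122 142 147 114  50  28  31
  34  33]
229 (np.int64(287), np.int64(291)) [ 39  36  30  32  34  31  35  34  44  74 103 110 106  86  51  30  32  31
  33  34]
231 (np.int64(286), np.int64(292)) [ 34  31  32  32  33  36  35  35  50  84 109 111 102  70  39  29  32  33
  32  35]
233 (np.int64(286), np.int64(292)) [ 43  54  54  37  31  33  35  38  51  85 115 117 101  65  50  50  65  56
  44  59]
235 (np.int64(287), np.int64(292)) [ 84  88  80  40  33  37  52  74  81  79 100 108  82  66  60  64  85  89
  59  75]
237 (np.int64(288), np.int64(292)) [95 84 57 33 33 39 69 94 87 63 68 75 70 69 68 78 92 86 58 82]
239 (np.int64(287), np.int64(292)) [ 95  89  76  44  31  42  7
[... 1061 characters left out ...]
  [150 148 139 123  87  69  67  70  77  88  97 105 112 120 128 132 134 135
 158 200]
261  [151 149 146 136 104  72  65  67  72  82  96 104 112 121 126 130 132 133
 143 179]
263  [148 151 149 143 123  88  67  64  64  70  92 105 116 125 127 128 129 130
 136 157]
265  [154 158 153 147 136 105  68  63  60  61  78  93 104 102 102 113 127 131
 132 138]
267  [152 157 159 158 150 128  81  67  60  53  61  70  74  73  74  79 100 127
 131 134]
269  [154 156 156 156 150 128  82  66  59  54  57  65  73  74  72  76  90 120
 139 142]
271  [141 126 113 104  97  91  79  62  57  60  56  58  70  72  72  74  81 111
 143 147]
273  [137 116  89  88  90  87  81  76  79  72  59  58  63  72  74  74  73  94
 127 146]
```

Scaled: 0.016 m / 0.8 = 0.02, 0.012 m / 0.8 = 0.015.

```bash
echo '{"offsets":[[0, 0, 0.005, 0, 0, 0], [0, 0, 0.01, 0, 0, 0], [0, 0, 0.015, 0, 0, 0], [0, 0, 0.02, 0, 0, 0]]}' > next.json && python3 -m creep next.json |sed -n '2p;4p';echo '{"offsets":[[0, 0, 0.0063, 0, 0, 0], [0, 0, 0.0125, 0, 0, 0], [0, 0, 0.0188, 0, 0, 0]]}' > next.json && python3 -m creep next.json |sed -n '2p;4p';
```

```text
tcp_pos: [0.3996, 0.2212, 0.111]
wrist_force: [-0.3, -0.7, -1.5]
tcp_pos: [0.3994, 0.2211, 0.0956]
wrist_force: [-0.4, 0.1, -1.4]
```

```bash
echo '{"offsets":[[0, 0, 0.0125, 0, 0, 0], [0, 0, 0.025, 0, 0, 0], [0, 0, 0.0375, 0, 0, 0], [0, 0, 0.0463, 0, 0, 0], [0, 0, 0.0463, 0, 0, 0]]}' > next.json && python3 -m creep next.json |sed -n '2p;4p';for i in 1 2 3; do echo '{"offsets":[[0, 0, 0.0025, 0, 0, 0], [0, 0, 0.0025, 0, 0, 0]]}' > next.json && python3 -m creep next.json |sed -n '2p;4p'; done
```

```text
tcp_pos: [0.3989, 0.2209, 0.0583]
wrist_force: [0.1, -0.6, -0.5]
tcp_pos: [0.3997, 0.2212, 0.0572]
wrist_force: [0.1, 0.1, -1.0]
tcp_pos: [0.3995, 0.2211, 0.055]
wrist_force: [0.2, -0.1, -1.1]
tcp_pos: [0.3993, 0.2211, 0.0528]
wrist_force: [0.4, -0.3, -0.9]
```

Scaled: 0.0015 m / 0.8 = 0.0019.

```bash
for i in 1 2; do echo '{"offsets":[[0, 0, 0.0019, 0, 0, 0], [0, 0, 0.0019, 0, 0, 0]]}' > next.json && python3 -m creep next.json |sed -n '2p;4p'; done
```

```text
tcp_pos: [0.3994, 0.2211, 0.0514]
wrist_force: [0.5, -0.1, -0.9]
tcp_pos: [0.3996, 0.2212, 0.0511]
wrist_force: [-3.0, -0.7, 9.5]
```

Seated, with contact at 0.051 as at the start. I'll release and go straight up.

Scaled: -0.15 m / 0.8 = -0.1875, -0.1 m / 0.8 = -0.125.

```bash
echo '{"offsets":[[0, 0, 0, 0, 0, 0], [0, 0, 0, 0, 0, 0], [0, 0, 0, 0, 0, 0]]}' > next.json && python3 -m creep next.json 0.04|sed -n '4,5p'; echo '{"offsets":[[0, 0, -0.05, 0, 0, 0], [0, 0, -0.125, 0, 0, 0], [0, 0, -0.1875, 0, 0, 0], [0, 0, -0.1875, 0, 0, 0], [0, 0, -0.1875, 0, 0, 0]]}' > next.json && python3 -m creep next.json
python3 - <<'E'
from fit import *
p=viewer.read_camera('side');q=viewer.read_camera('top')
for n,g in(('blue',(.40,.2185,.17)),('yellow',(.411,.157,.17)),('red',(.389,.278,.17))): print(n,*fit(n,g,[p]),*fit(n,g,[p,q]))
m=p['image'][80:125,262:310].max(2)
for v in range(94,110,2): print(v,''.join('#' if x<60 else '+' if x<95 else '.' for x in m[v-80]))
E
```

```text
wrist_force: [-0.3, -1.0, 0.4]
finger_gap: 0.0397
clock: 29.88
tcp_pos: [0.3993, 0.2211, 0.1995]
orientation: [-0.0, 0.645, 0.765, -0.0]
wrist_force: [0.6, -0.4, 0.6]
finger_gap: 0.0402
grip_force: 0.0
blue [0.3974 0.226  0.1179] 73.4 [161] [0.3974 0.2207 0.1232] 123.4 [161, 145]
yellow [0.4102 0.1574 0.1282] 53.3 [186] [0.4102 0.1566 0.1681] 96.9 [186, 143]
red [0.3894 0.2753 0.1161] 44.3 [263] [0.3888 0.276  0.1344] 77.4 [263, 168]
94 ....+++++++++....+++............................
96 ...++++#+++++......+............................
98 ..#####+#+++++....++............................
100 .+###+###+#++++....+............................
102 ..###+####+++++....+............................
104 ....+#+#####++++...+............................
106 ....+#+####++#++................................
108 ....+++#####++#++..+............................
```

```bash
python3 -c "
from workcell import env
print(env.hand_in())"
```

```text
the job is handed in; nothing more can be done
None
```

The job is handed in at about 30 s: the rolls are set on the 6 mm leaf with a light drag felt as it was drawn out, the lever is left where it nipped, and the blue gauge is back in its own rack slot with the gripper clear; no verdict came back.

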